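Clamp a sample panel in the spraying jig

ROBOT

A 6-joint arm with a two-finger parallel gripper is mounted at the origin on the work surface. World frame = base frame: x ahead of the robot, y to its left, z up, the work surface at z = 0. Lengths are in m, angles in rad, forces in N, time in s.
With the tool pointing down it reaches from about 0.275 to 0.75 m from the base axis. Payload 10.2 kg.
Tool frame: the origin (TCP) lies midway between the tips of the shut fingers; the grasp point (between the pads) lies 19 mm behind it (bot.grip_point_offset is the distance from the TCP to the grasp point, in m); z points along the fingers, y is the direction in which the jaws open and shut (so a half turn about z gives the same grasp; the last joint's range is limited). The gripper opens to 85 mm and grips with 20 to 120 N. Pads are 22 mm wide; open, the fingers measure 114 mm over their backs; the gripper's body (76 mm by 85 mm) begins 54 mm behind the grasp point. The pads swing forward as they close: fully open they stand 13 mm farther back than shut.
Start: joints at [-1.521, 0.313, 1.498, -0, 1.331, -0.223], TCP at [0.141, -0.506, 0.231] pointing down, gripper open.
Joint ranges: [-2.94, 2.94], [-0.97, 2.17], [0.19, 2.56], [-1.23, 4.37], [0.02, 3.11], [-2.88, 2.88]. Speed limits (rad/s): [2.39, 2.39, 3.01, 3.14, 3.14, 3.14].

INTERFACE

Orientations are given as a rotation vector (axis times angle).
In Python, from rig import telemetry, cams, order, bot gives the robot as it stands.
- The arm moves only by the shell command python3 -m crank 'ROWS' [FORCE]. ROWS is JSON, a list of rows, each an object with "fingers": the closure in counts, from 0 (fully open) to 255 (shut); "offset": the shift along the tool's x, y, z in m, a list of three; "turn": the turn, a rotation vector about the tool's x, y, z in degrees, a list of three. In form: [{"fingers": fingers, "offset": [x, y, z], "turn": [ax, ay, az]}, ...]. A call has 1 to 8 rows; each row shifts and turns the commanded pose from where the row before left it, along the tool's axes as they then stand; what a row does not reach is not made up. A row lasts 1/12 s, in which the tool goes at most 41.7 mm and 7.16 degrees, less where a joint would pass 70% of its speed; a pose out of reach is approached as far as the arm can. A call with a gripper value outside its range is refused whole. The fingers move at their own pace and stop on an object; FORCE is the grip in N (left out, the last holds). Time passes only in rows, so rows that do not move let the fingers close. It gives the time, the measured TCP pose, the force and the opening at its end, in the units of the state.
- telemetry.read_state(): the state, without advancing time (a new reading comes with each control period).
- cams.read_camera(name): name is "scene" or "top"; returns the picture (384x512x3 uint8, red, green, blue); there is no depth.
- cams.camera_model(name): a dict with "mtx" (3x3 intrinsics, pixels), "dist_coeffs" ([k1, k2, p1, p2, k3] as OpenCV has them; the pictures are not rectified), "R" (3x3) and "t" (3): a world point X has camera coordinates R X + t. Camera axes: x right, y down, z forward; pixel columns grow to the right and rows downward; lengths in m; the calibration is good to about 2 mm. A picture is of the moment at which its call begins. camera_model takes no time and is no camera call.
- order.close_job(): hands the job in, once; it reports no verdict.
The state is a dict: "clock": time; "q": joint angles; "joint_vel": joint speeds; "joint_torque": joint torques, N m; "tool_pos": TCP position; "orientation": TCP orientation; "wrist_force": force on the tool from outside, world axes, zero at the start; "moment": the same for the moment, N m; "width": finger opening in m.
Only numpy, scipy, OpenCV 4.12 (cv2) and the standard library are available. Lean on these libraries where they do the work, as an engineer would, in place of code of your own. Each camera call takes 0.05 s, during which the arm holds its last target. There are 200 camera calls.

TASK

One of the two clamping jigs on the bench has a square grey sample panel lying in it. Push this panel along between the rails until it is fully home against the end stop, then push the handle of that jig's toggle clamp over its dead point so that it snaps into lock and the pad holds the panel down. Only push, do not lift or tip the panel; leave the empty jig's clamp open and the other things on the bench where they are.

Things in the scene. Friction and masses are not known exactly. Their poses are not given: they have to be found in the camera images.
- jig: The jig that holds the panel, one of two alike (either may be the left one): plywood board 300 x 130 x 18 mm, fixed. Origin: centre of its underside; x is the direction that pushes a panel home (world +y within 0.25 rad), z up. Jig numbers below are mm in this frame. Two rails along x from -50 to 45, 96 apart inside, tops at z = 24. Behind the end stop stands a toggle clamp.
- jig_stop (a point): Foot of the end stop's face, at jig (45, 0, 18): the stop is 12 thick, 100 wide, 16 high.
- panel: Grey-primed panel, 90 x 90 x 12 mm, 0.12 kg, loose, flat on the board of jig, its leading half between the rails (3 mm play each side). Origin: centre of its underside; axes as the jig's. Home, its centre is at jig x = 0; it starts 30 to 50 short. Sliding takes about 1 N. Its trailing edge (z 18 to 30, outside the rails, free board behind it) can be pushed along jig +x.
- jig_handle (a joint): Handle angle of jig's clamp (rad): 0 open, leaning 0.35 from upright towards the panel; grows as it is pushed along jig +x; 1.05 locked, leaning 0.70 the other way. A spring drives it back to 0 short of the dead point at 0.60, and on to 1.05 past it. Moving it off 0 takes 0.6 Nm (about 6 N near the top), falling to none at the dead point.
- jig_pivot (a point): The handle's pivot, at jig (95, 0, 50), axis along jig y, between two steel cheeks (x 61 to 123, 30 wide, up to z = 61).
- jig_handle_tip (a point): Top end of that handle, on its axis, 120 mm from the pivot. The handle is a straight round bar with a rubber grip 16 mm thick over its upper 80 mm. Open, this point is at jig x = 54, z = 163; at the dead point x = 125, z = 166; locked x = 172, z = 142.
- jig_pad: Sprung rubber pad, 14 mm diameter, on the hold-down arm geared to the handle. Open, arm and pad stand up in front of the handle (jig x 32 to 81, up to z = 110). They come down as the handle goes over; locked, the pad presses at jig (26, 0) with about 3 N on a panel that is home, and misses one left short. Origin: on the arm, 27.5 mm from the pad's face.
- empty_jig: The second jig, of the same build and axes as jig, with no panel in it. To be left as it is.
- empty_jig_handle (a joint): Angle (rad) of the empty jig's clamp handle, as jig_handle; stands open at 0.
- empty_jig_handle_tip (a point): Top end of the empty jig's handle (163 mm above the table when open).
- small_jar: Small closed jar, 32 diameter x 50 mm, standing between the two jigs. Bystander, loose. Origin: middle of its underside.
- paint_tin: Paint tin 80 diameter x 100 mm, standing at the right. Bystander, loose. Origin: middle of its underside.
- mixing_cup: White plastic cup 70 diameter x 75 mm, at the left. Bystander, loose. Origin: middle of its underside.
- tape_roll: Roll of tape lying flat, 90 diameter x 25 mm, beyond the jigs. Bystander, loose. Origin: middle of its underside.
- screwdriver: Screwdriver lying beyond the jigs. Bystander, loose. Origin: near its middle, at the table.
- spray_gun: Spray gun lying on its side beyond the jigs at the right. Bystander, loose. Origin: near its middle, at the table.
- thinner_can: Bottle 70 diameter x 130 mm, beyond the jigs at the left. Bystander, loose. Origin: middle of its underside.

How it is judged:
On the way, in this order (a step that is already met when the one before it is completed fails the run):
1. the panel is home against the end stop (within 3 mm) while the clamp is still open (x of panel in the frame of jig above -0.003 m and y of panel in the frame of jig between -0.006 and 0.006 m and angle between the x axis of panel and the x axis of jig, either way round below 0.08 rad and z of panel in the frame of jig below 0.021 m and value of joint jig_handle below 0.5 rad), for 0.2 s.
2. the handle of that jig has gone over its dead point and is in lock (x of panel in the frame of jig above -0.003 m and y of panel in the frame of jig between -0.006 and 0.006 m and angle between the x axis of panel and the x axis of jig, either way round below 0.08 rad and z of panel in the frame of jig below 0.021 m and value of joint jig_handle above 0.98 rad), for 0.2 s.
At the end, for the whole second after the job is handed in: The panel is at rest, flat and within 3 mm of the end stop, between the rails; the handle of its jig is in lock (over 0.98 of 1.05 rad) and the pad presses on the panel with more than 0.8 N; the empty jig's clamp is open (under 0.15 rad) (all of step 2 and contact force between jig_pad and panel above 0.8 N and value of joint empty_jig_handle below 0.15 rad and linear speed of panel below 0.02 m/s); the robot touches nothing.
It fails at once if the panel is lifted off the board (more than 12 mm) or tipped (more than 0.2 rad) (z of panel in the frame of jig above 0.03 m or angle between panel's own z axis and vertical above 0.2 rad).
It fails at once if the empty jig's clamp handle is pushed over (more than 0.4 rad) (value of joint empty_jig_handle above 0.4 rad).
It fails at once if a bystander is moved more than 40 mm (distance of any of small_jar, paint_tin, mixing_cup, tape_roll, screwdriver, spray_gun, thinner_can from where it was at the start of the episode above 0.04 m).
It also fails if it takes over 48 s, if anything falls off the work surface, if the arm or the gripper's body presses on something with over 40 N, if the wrist force passes 120 N, or if a joint passes its speed limit or range.

## Working session

There is one attempt and no reset: what is moved stays moved. The work goes in short steps, Python scripts to look and compute and a shell command to move; the robot and the scene stay as the last step left them, time stands still between calls to the robot, and variables do not carry over. Pictures are saved under pics/ and viewed, about 8 in all and at most 12, crops included, and the job is handed in when it is done.

```bash
mkdir -p pics
python3 - <<'E'
from rig import telemetry,cams
import cv2
s=telemetry.read_state();print(s)
for n in("top","scene"):
    im=cams.read_camera(n);cv2.imwrite(f"pics/{n}0.png",cv2.resize(im[:,:,::-1],(800,600),interpolation=cv2.INTER_CUBIC))
    cv2.imwrite(f"pics/{n}0_raw.png",im[:,:,::-1])
    m=cams.camera_model(n);print(n,m)
E
```

```text
{'clock': 0.0, 'q': array([-1.52141141e+00,  3.13424153e-01,  1.49845002e+00, -1.37261851e-05,
        1.33098929e+00, -2.23408218e-01]), 'joint_vel': array([-8.08175218e-04,  5.34379317e-05,  1.74275767e-04, -8.99367054e-04,
        1.30030574e-04,  2.47255847e-04]), 'joint_torque': array([-1.10805955e-03, -4.12266934e+01, -2.59741741e+01, -2.34227236e-04,
        4.16783238e-03,  6.30332309e-06]), 'tool_pos': array([ 0.1414143 , -0.50532498,  0.23074343]), 'orientation': array([-3.11115871e+00, -4.27007834e-01, -1.52548675e-04]), 'wrist_force': array([0.16803374, 0.45362224, 0.17773366]), 'moment': array([ 0.03444127,  0.07158319, -0.01051137]), 'width': 0.08554642021053996}
top {'mtx': array([[416.35295536,   0.        , 255.1302798 ],
       [  0.        , 416.35295536, 194.36435549],
       [  0.        ,   0.        ,   1.        ]]), 'dist_coeffs': array([-0.14258432,  0.        ,  0.        ,  0.        ,  0.        ]), 'R': array([[-0.02345118, -0.99968216,  0.00925318],
       [-0.99390843,  0.02231676, -0.10792588],
       [ 0.10768508, -0.01172781, -0.99411588]]), 't': array([0.00903931, 0.6054581 , 1.28519601])}
scene {'mtx': array([[419.97076621,   0.        , 256.04773431],
       [  0.        , 419.97076621, 191.53085967],
       [  0.        ,   0.        ,   1.        ]]), 'dist_coeffs': array([-0.0282145,  0.       ,  0.       ,  0.       ,  0.       ]), 'R': array([[-0.27516966,  0.96112355,  0.02287294],
       [ 0.56857558,  0.1818758 , -0.80227364],
       [-0.77524413, -0.20775637, -0.59651809]]), 't': array([ 0.1704698 , -0.26533007,  1.83695889])}
```

View pics/top0.png

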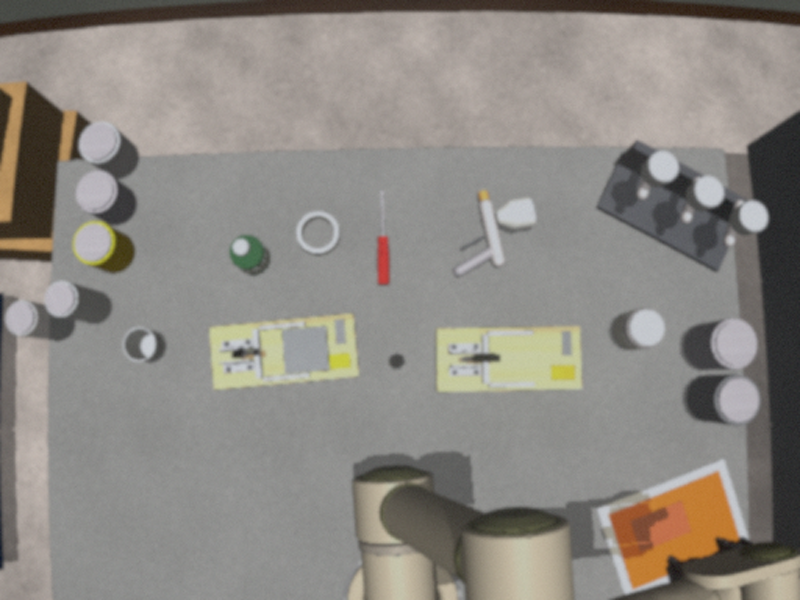

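View pics/scene0.png

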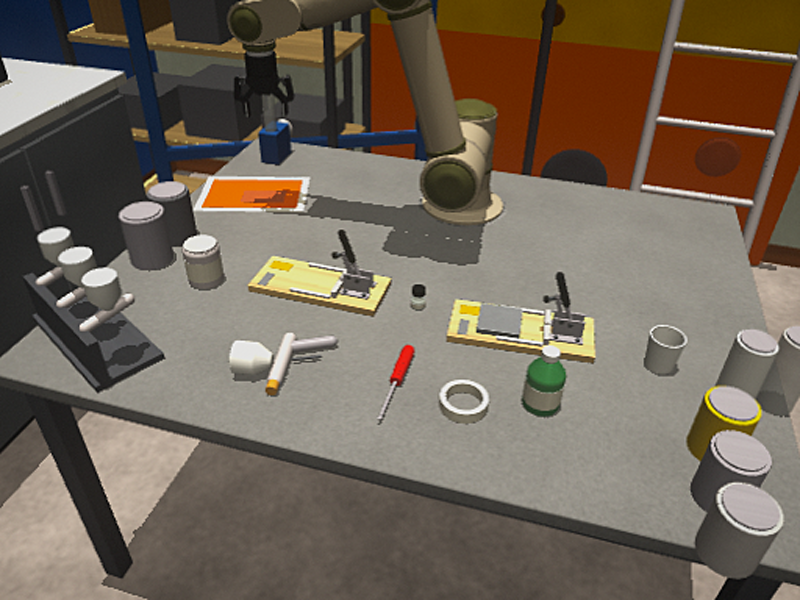

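The panel is in the left jig: in the top view the board spans (210..358, 315..389) and the panel is at about (306,350), with the handle around (240,352). Next I measure the board and the panel.

```bash
cat > h.py <<'E'
import cv2,numpy as np
from rig import telemetry,cams
def ray(n,uv,z):
    m=cams.camera_model(n)
    p=cv2.undistortPoints(np.array(uv,float).reshape(-1,1,2),m["mtx"],m["dist_coeffs"]).reshape(-1,2)
    d=np.c_[p,np.ones(len(p))]@m["R"]; c=-m["R"].T@m["t"]
    return c+d*((z-c[2])/d[:,2])[:,None]
def proj(n,X):
    m=cams.camera_model(n)
    return cv2.projectPoints(np.array(X,float).reshape(-1,1,3),cv2.Rodrigues(m["R"])[0],m["t"],m["mtx"],m["dist_coeffs"])[0].reshape(-1,2)
def board(im):
    "left jig board: underside-centre xy, yaw"
    h=cv2.cvtColor(im,cv2.COLOR_RGB2HSV); m=cv2.inRange(h,(20,50,100),(40,255,255))
    m[:, :125]=0; m[:,240:]=0; m[:190]=0; m[260:]=0
    c=np.vstack(cv2.findContours(m,cv2.RETR_EXTERNAL,cv2.CHAIN_APPROX_NONE)[0]).reshape(-1,2)
    P=ray("top",c,.018)[:,:2]
    r=cv2.minAreaRect((P*1000).astype(np.float32)); b=cv2.boxPoints(r)
    e=[b[1]-b[0],b[2]-b[1]]; e=max(e,key=np.linalg.norm); e=e*np.sign(e[1])
    return np.array(r[0])/1000,np.arctan2(e[1],e[0]),r[1]
def tojig(P,c,a):
    x=np.array([np.cos(a),np.sin(a)]); y=np.array([-x[1],x[0]])
    d=np.atleast_2d(P)[:,:2]-c
    return np.c_[d@x,d@y]*1000
def toworld(p,c,a):
    R=np.array([[np.cos(a),-np.sin(a)],[np.sin(a),np.cos(a)]]); return c+R@(np.array(p)/1000)
E
python3 - <<'E'
from h import *
im=cv2.imread("pics/top0_raw.png")[:,:,::-1].copy()
c,a,sz=board(im);print(c,a,a-np.pi/2,sz)
h=cv2.cvtColor(im,cv2.COLOR_RGB2HSV)
print("panel hsv",h[224,196],"board",h[215,212],"rail",h[208,185])
m=cv2.inRange(h,(0,0,80),(179,45,175));m[:, :180]=0;m[:,213:]=0;m[:205]=0;m[245:]=0
m=cv2.morphologyEx(m,cv2.MORPH_OPEN,np.ones((5,5)))
cs=max(cv2.findContours(m,0,1)[0],key=cv2.contourArea)
P=ray("top",cs.reshape(-1,2),.030)
r=cv2.minAreaRect((P[:,:2]*1000).astype(np.float32));print(r);print(tojig(cv2.boxPoints(r)/1000,c,a),tojig(np.array(r[0])/1000,c,a))
# check: draw jig points
v=cv2.resize(im[180:280,110:260],None,fx=5,fy=5,interpolation=cv2.INTER_CUBIC)[:,:,::-1].copy()
for p in [(-150,-65,18),(-150,65,18),(150,-65,18),(150,65,18),(45,-50,34),(45,50,34),(54,0,163),(-50,48,24),(-50,-48,24)]:
    w=[*toworld(p[:2],c,a),p[2]/1000];u=proj("top",[w])[0];print(p,w,u)
    cv2.circle(v,tuple(int(k) for k in ((u-[110,180])*5+2)),4,(0,0,255),1)
cv2.imwrite("pics/chk1.png",v)
E
```

```text
[0.51596881 0.23313042] 1.6489117 0.078115344 (127.25576782226562, 298.9156799316406)
panel hsv [ 98   6 161] board [ 33  62 201] rail [105   3 190]
((517.8797607421875, 187.17538452148438), (89.03495788574219, 91.71703338623047), 89.2361068725586)
[[-86.10766686  51.41326838]
 [-94.48330329 -39.9205199 ]
 [ -5.82036893 -48.05123889]
 [  2.55526749  43.28254939]] [[-45.96401837   1.68102327]]
(-150, -65, 18) [np.float64(0.5924759938269853), np.float64(0.08866017010062932), 0.018] [225.93911954 199.56542705]
(-150, 65, 18) [np.float64(0.4628724201470613), np.float64(0.07851549360901117), 0.018] [229.83765069 240.19520885]
(150, -65, 18) [np.float64(0.5690652019232512), np.float64(0.3877453401312232), 0.018] [133.49735141 208.82325471]
(150, 65, 18) [np.float64(0.43946162824332713), np.float64(0.37760066363960504), 0.018] [136.56408874 249.22128755]
(45, -50, 34) [np.float64(0.5623047205880284), np.float64(0.2818949910253286), 0.034] [164.8882757  209.90823232]
(45, 50, 34) [np.float64(0.4626096639111638), np.float64(0.27409139372408386), 0.034] [167.49136548 241.48078227]
(54, 0, 163) [np.float64(0.5117548684924841), np.float64(0.2869657474756241), 0.163] [153.90912815 224.42681598]
(-50, 48, 24) [np.float64(0.4720169824808836), np.float64(0.1795371618270874), 0.024] [197.76288725 237.94901009]
(-50, -48, 24) [np.float64(0.5677242368906736), np.float64(0.18702861523628234), 0.024] [195.08001498 207.81153155]
```

View pics/chk1.png

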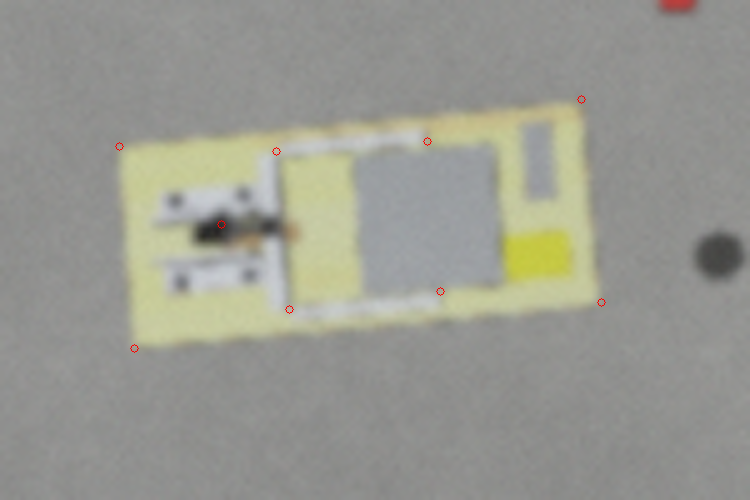

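The overlay circles land on the board corners, rail ends and handle tip. The panel is at jig x ≈ -46, centred in the rails. I'll approach with the fingers shut, in a straight line at constant height, then yaw.

```bash
R='{"fingers":255,"offset":[0.0267,-0.0241,0],"turn":[0,0,0]}'
python3 -m crank '[{"fingers":255,"offset":[0.0267,-0.0241,0],"turn":[0,0,0]},{"fingers":255,"offset":[0.0267,-0.0241,0],"turn":[0,0,0]},{"fingers":255,"offset":[0.0267,-0.0241,0],"turn":[0,0,0]},{"fingers":255,"offset":[0.0267,-0.0241,0],"turn":[0,0,0]},{"fingers":255,"offset":[0.0267,-0.0241,0],"turn":[0,0,0]},{"fingers":255,"offset":[0.0267,-0.0241,0],"turn":[0,0,0]},{"fingers":255,"offset":[0.0267,-0.0241,0],"turn":[0,0,0]},{"fingers":255,"offset":[0.0267,-0.0241,0],"turn":[0,0,0]}]' 30
```

```text
clock: 0.77
tool_pos: [0.2956, -0.2607, 0.2312]
orientation: [-3.112, -0.426, 0.0]
wrist_force: [0.6, -1.5, 0.4]
width: -0.0001
```

```bash
python3 -m crank '[{"fingers":255,"offset":[0.0267,-0.0241,0],"turn":[0,0,0]},{"fingers":255,"offset":[0.0267,-0.0241,0],"turn":[0,0,0]},{"fingers":255,"offset":[0.0267,-0.0241,0],"turn":[0,0,0]},{"fingers":255,"offset":[0.0267,-0.0241,0],"turn":[0,0,0]},{"fingers":255,"offset":[0.0267,-0.0241,0],"turn":[0,0,0]},{"fingers":255,"offset":[0.0267,-0.0241,0],"turn":[0,0,0]},{"fingers":255,"offset":[0.0267,-0.0241,0],"turn":[0,0,0]},{"fingers":255,"offset":[0.0267,-0.0241,0],"turn":[0,0,0]}]'
```

```text
clock: 1.43
tool_pos: [0.4494, -0.0173, 0.2312]
orientation: [-3.112, -0.428, 0.0]
wrist_force: [2.0, -1.5, -0.7]
width: -0.0
```

```bash
python3 -m crank '[{"fingers":255,"offset":[0.0267,-0.0241,0],"turn":[0,0,0]},{"fingers":255,"offset":[0.0267,-0.0241,0],"turn":[0,0,0]},{"fingers":255,"offset":[0.0267,-0.0241,0],"turn":[0,0,0]},{"fingers":255,"offset":[0.0267,-0.0241,0],"turn":[0,0,0]},{"fingers":255,"offset":[0,0,0],"turn":[0,0,-7]},{"fingers":255,"offset":[0,0,0],"turn":[0,0,-7]},{"fingers":255,"offset":[0,0,0],"turn":[0,0,-7]},{"fingers":255,"offset":[0,0,0],"turn":[0,0,-7]}]'
```

```text
clock: 2.1
tool_pos: [0.5257, 0.1027, 0.2308]
orientation: [-2.912, -1.177, 0.002]
wrist_force: [0.3, 0.3, -0.1]
width: -0.0001
```

```bash
python3 -m crank '[{"fingers":255,"offset":[0,0,0],"turn":[0,0,-7]},{"fingers":255,"offset":[0,0,0],"turn":[0,0,-7]},{"fingers":255,"offset":[0,0,0],"turn":[0,0,-7]},{"fingers":255,"offset":[0,0,0],"turn":[0,0,-7]},{"fingers":255,"offset":[0,0,0],"turn":[0,0,-7]},{"fingers":255,"offset":[0,0,0],"turn":[0,0,-7]},{"fingers":255,"offset":[0,0,0],"turn":[0,0,-7]},{"fingers":255,"offset":[0,0,0],"turn":[0,0,-1.8]}]'
cat >> h.py <<'E'
def tool(c,a):
    s=telemetry.read_state(); R=cv2.Rodrigues(np.array(s["orientation"],float))[0]
    print("t",s["clock"],"jig xy",tojig(s["tool_pos"],c,a).round(1),"z",s["tool_pos"][2].round(4),"yaw err deg",np.degrees(np.arctan2(R[1,0],R[0,0])-a).round(2),"tilt",R[2].round(3),"F",s["wrist_force"].round(1))
C=np.array([.5160,.2331]);A=1.6489
E
python3 -c "
from h import *
tool(C,A)"
```

```text
clock: 2.77
tool_pos: [0.5257, 0.1025, 0.231]
orientation: [-2.126, -2.312, 0.001]
wrist_force: [-0.7, -0.9, 0.6]
width: -0.0001
t 2.7667 jig xy [[-131.     0.5]] z 0.231 yaw err deg 0.32 tilt [ 0.    -0.001 -1.   ] F [-0.7 -0.9  0.6]
```

```bash
python3 -m crank '[{"fingers":255,"offset":[0,0,0.035],"turn":[0,0,0]},{"fingers":255,"offset":[0,0,0.035],"turn":[0,0,0]},{"fingers":255,"offset":[0,0,0.035],"turn":[0,0,0]},{"fingers":255,"offset":[0,0,0.035],"turn":[0,0,0]},{"fingers":255,"offset":[0,0,0.035],"turn":[0,0,0]},{"fingers":255,"offset":[0,0,0.020],"turn":[0,0,0]},{"fingers":255,"offset":[0,0,0.014],"turn":[0,0,0]},{"fingers":255,"offset":[0,0,0],"turn":[0,0,0]}]'
python3 - <<'E'
from h import *
tool(C,A)
im=cams.read_camera("top");cv2.imwrite("pics/t2.png",cv2.resize(im[180:280,110:260],None,fx=5,fy=5,interpolation=cv2.INTER_CUBIC)[:,:,::-1])
E
```

```text
clock: 3.43
tool_pos: [0.5246, 0.1024, 0.0197]
orientation: [-2.132, -2.303, 0.004]
wrist_force: [-0.2, -0.2, -0.5]
width: -0.0002
t 3.4333 jig xy [[-130.9    1.7]] z 0.0197 yaw err deg -0.05 tilt [ 0.    -0.004 -1.   ] F [-0.2 -0.2 -0.5]
```

```bash
python3 -m crank '[{"fingers":255,"offset":[0.008,0,0],"turn":[0,0,0]},{"fingers":255,"offset":[0.008,0,0],"turn":[0,0,0]},{"fingers":255,"offset":[0.008,0,0],"turn":[0,0,0]},{"fingers":255,"offset":[0.008,0,0],"turn":[0,0,0]},{"fingers":255,"offset":[0.007,0,0],"turn":[0,0,0]},{"fingers":255,"offset":[0.006,0,0],"turn":[0,0,0]},{"fingers":255,"offset":[0.005,0,0],"turn":[0,0,0]},{"fingers":255,"offset":[0,0,0],"turn":[0,0,0]}]'
python3 - <<'E'
from h import *
tool(C,A)
im=cams.read_camera("top");cv2.imwrite("pics/t3.png",cv2.resize(im[180:280,110:260],None,fx=5,fy=5,interpolation=cv2.INTER_CUBIC)[:,:,::-1])
E
```

```text
clock: 4.15
tool_pos: [0.5218, 0.1533, 0.0223]
orientation: [-2.133, -2.306, -0.0]
wrist_force: [0.8, -0.6, 0.1]
width: -0.0
t 4.15 jig xy [[-80.    0.5]] z 0.0223 yaw err deg 0.0 tilt [ 0.  0. -1.] F [ 0.8 -0.6  0.1]
```

View pics/t3.png

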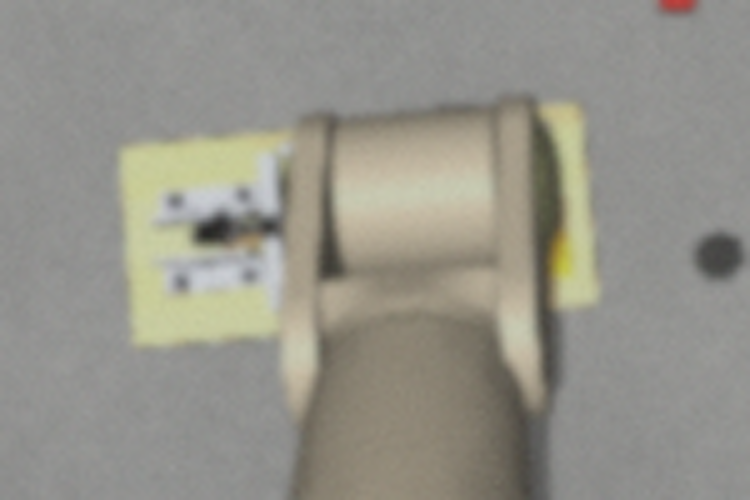

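The wrist hides the panel here and the handle is still standing clear. I'll creep forward and watch the force.

```bash
python3 -m crank '[{"fingers":255,"offset":[0.005,0,0],"turn":[0,0,0]},{"fingers":255,"offset":[0.005,0,0],"turn":[0,0,0]},{"fingers":255,"offset":[0.004,0,0],"turn":[0,0,0]},{"fingers":255,"offset":[0.003,0,0],"turn":[0,0,0]},{"fingers":255,"offset":[0.002,0,0],"turn":[0,0,0]},{"fingers":255,"offset":[0.0015,0,0],"turn":[0,0,0]},{"fingers":255,"offset":[0,0,0],"turn":[0,0,0]}]'; python3 -c "
from h import *
tool(C,A)"
```

```text
clock: 4.78
tool_pos: [0.5203, 0.1731, 0.0223]
orientation: [-2.134, -2.306, -0.0]
wrist_force: [0.6, -0.1, -0.2]
width: 0.0001
t 4.7833 jig xy [[-60.2   0.4]] z 0.0223 yaw err deg -0.03 tilt [ 0.  0. -1.] F [ 0.6 -0.1 -0.2]
```

```bash
python3 -m crank '[{"fingers":255,"offset":[0.0015,0,0],"turn":[0,0,0]},{"fingers":255,"offset":[0.001,0,0],"turn":[0,0,0]},{"fingers":255,"offset":[0,0,0],"turn":[0,0,0]},{"fingers":255,"offset":[0,0,0],"turn":[0,0,0]}]'; python3 -c "
from h import *
tool(C,A)"
```

```text
clock: 5.12
tool_pos: [0.5202, 0.1753, 0.0223]
orientation: [-2.134, -2.305, -0.0]
wrist_force: [0.3, 0.9, 0.9]
width: -0.0001
t 5.1167 jig xy [[-58.    0.3]] z 0.0223 yaw err deg -0.05 tilt [ 0.  0. -1.] F [0.3 0.9 0.9]
```

```bash
python3 -m crank '[{"fingers":255,"offset":[0.001,0,0],"turn":[0,0,0]},{"fingers":255,"offset":[0.001,0,0],"turn":[0,0,0]},{"fingers":255,"offset":[0,0,0],"turn":[0,0,0]},{"fingers":255,"offset":[0,0,0],"turn":[0,0,0]}]'; python3 -c "
from h import *
tool(C,A)"
```

```text
clock: 5.45
tool_pos: [0.52, 0.1768, 0.0223]
orientation: [2.134, 2.306, -0.001]
wrist_force: [-0.3, -5.3, 1.6]
width: 0.0003
t 5.45 jig xy [[-56.5   0.4]] z 0.0223 yaw err deg -0.03 tilt [-0.001 -0.    -1.   ] F [-0.3 -5.3  1.6]
```

```bash
python3 -m crank '[{"fingers":255,"offset":[0.001,0,0],"turn":[0,0,0]},{"fingers":255,"offset":[0.001,0,0],"turn":[0,0,0]},{"fingers":255,"offset":[0,0,0],"turn":[0,0,0]},{"fingers":255,"offset":[0,0,0],"turn":[0,0,0]}]'; python3 -c "
from h import *
tool(C,A)"
```

```text
clock: 5.78
tool_pos: [0.52, 0.177, 0.0223]
orientation: [2.132, 2.305, -0.005]
wrist_force: [-0.7, -17.7, 2.6]
width: -0.0003
t 5.7833 jig xy [[-56.3   0.4]] z 0.0223 yaw err deg -0.01 tilt [-0.004 -0.001 -1.   ] F [ -0.7 -17.7   2.6]
```

Force rose to 17.7 N and the tool stalled at jig x = -56.3, where -56 was expected, so the panel is home. I'll back off, rise and check.

```bash
python3 -m crank '[{"fingers":255,"offset":[-0.010,0,0],"turn":[0,0,0]},{"fingers":255,"offset":[-0.025,0,0],"turn":[0,0,0]},{"fingers":255,"offset":[0,0,-0.035],"turn":[0,0,0]},{"fingers":255,"offset":[0,0,-0.04],"turn":[0,0,0]},{"fingers":255,"offset":[0,0,-0.04],"turn":[0,0,0]},{"fingers":255,"offset":[0,0,-0.04],"turn":[0,0,0]},{"fingers":255,"offset":[0,0,-0.04],"turn":[0,0,0]},{"fingers":255,"offset":[0,0,0],"turn":[0,0,0]}]'
python3 - <<'E'
from h import *
tool(C,A)
im=cams.read_camera("scene");cv2.imwrite("pics/s4.png",cv2.resize(im[110:250,260:410],None,fx=4,fy=4,interpolation=cv2.INTER_CUBIC)[:,:,::-1])
def J(p): return [*toworld(p[:2],C,A),p[2]/1000]
print((proj("scene",[J((45,-45,30)),J((45,45,30)),J((-45,45,30)),J((-45,-45,30)),J((54,0,163))])-[260,110])*4)
E
```

```text
clock: 6.45
tool_pos: [0.5252, 0.1447, 0.2253]
orientation: [2.127, 2.299, 0.016]
wrist_force: [0.7, 0.5, 0.7]
width: -0.0003
t 6.45 jig xy [[-88.8  -2.3]] z 0.2253 yaw err deg -0.03 tilt [ 0.     0.014 -1.   ] F [0.7 0.5 0.7]
[[348.25054518 425.48644274]
 [351.30483363 357.76732204]
 [243.35204579 342.8457831 ]
 [234.61694261 409.15867328]
 [388.18004164 256.96294991]]
```

View pics/s4.png

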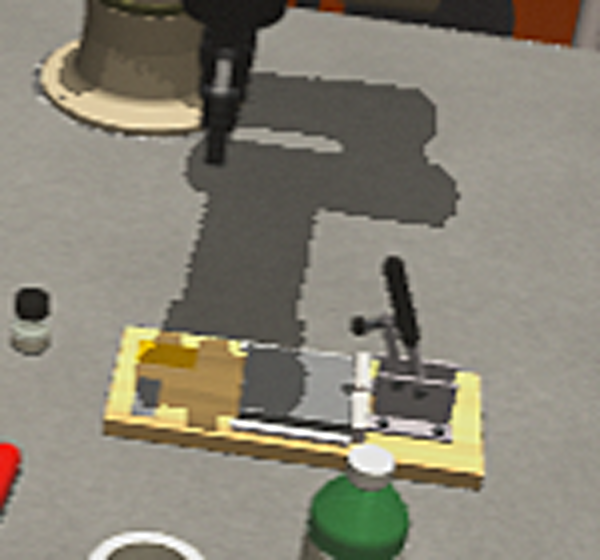

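The panel's trailing edge is at column ~243 and its front meets the white stop at ~355, both as predicted. The handle is open, with its tip at (395,262). Next is moving in front of the handle.

```bash
python3 -m crank '[{"fingers":255,"offset":[0.03,0,0],"turn":[0,0,0]},{"fingers":255,"offset":[0.03,0,0],"turn":[0,0,0]},{"fingers":255,"offset":[0.028,0,0],"turn":[0,0,0]},{"fingers":255,"offset":[0.015,0,0],"turn":[0,0,0]},{"fingers":255,"offset":[0,0,0],"turn":[0,0,0]},{"fingers":255,"offset":[0,0,0],"turn":[0,0,0]}]'
python3 - <<'E'
from h import *
tool(C,A)
E
```

```text
clock: 7.0
tool_pos: [0.5142, 0.2473, 0.2162]
orientation: [-2.132, -2.306, 0.002]
wrist_force: [-0.8, -0.2, 0.5]
width: -0.0003
t 7.0 jig xy [[14.2  0.7]] z 0.2162 yaw err deg 0.03 tilt [-0.    -0.002 -1.   ] F [-0.8 -0.2  0.5]
```

Descend to z ≈ 0.135, then push up to the handle.

```bash
python3 -m crank '[{"fingers":255,"offset":[0,0,0.03],"turn":[0,0,0]},{"fingers":255,"offset":[0,0,0.03],"turn":[0,0,0]},{"fingers":255,"offset":[0,0,0.021],"turn":[0,0,0]},{"fingers":255,"offset":[0,0,0],"turn":[0,0,0]},{"fingers":255,"offset":[0,0,0],"turn":[0,0,0]},{"fingers":255,"offset":[0.012,0,0],"turn":[0,0,0]},{"fingers":255,"offset":[0.01,0,0],"turn":[0,0,0]},{"fingers":255,"offset":[0.008,0,0],"turn":[0,0,0]}]'
python3 - <<'E'
from h import *
tool(C,A)
E
```

```text
clock: 7.67
tool_pos: [0.5132, 0.2776, 0.1383]
orientation: [2.131, 2.304, 0.003]
wrist_force: [0.1, -8.7, 5.5]
width: 0.0002
t 7.6667 jig xy [[44.6 -0.7]] z 0.1383 yaw err deg -0.01 tilt [-0.001  0.004 -1.   ] F [ 0.1 -8.7  5.5]
```

```bash
python3 -m crank '[{"fingers":255,"offset":[0.006,0,0],"turn":[0,0,0]},{"fingers":255,"offset":[0.006,0,0],"turn":[0,0,0]},{"fingers":255,"offset":[0.006,0,0],"turn":[0,0,0]},{"fingers":255,"offset":[0,0,0],"turn":[0,0,0]}]'
python3 - <<'E'
from h import *
tool(C,A)
im=cams.read_camera("scene");cv2.imwrite("pics/s5.png",cv2.resize(im[110:250,260:410],None,fx=4,fy=4,interpolation=cv2.INTER_CUBIC)[:,:,::-1])
E
```

```text
clock: 8.0
tool_pos: [0.5115, 0.2961, 0.1379]
orientation: [2.131, 2.305, 0.004]
wrist_force: [1.7, -3.2, 3.3]
width: -0.0001
t 8.0 jig xy [[63.2 -0.4]] z 0.1379 yaw err deg 0.03 tilt [-0.     0.003 -1.   ] F [ 1.7 -3.2  3.3]
```

View pics/s5.png

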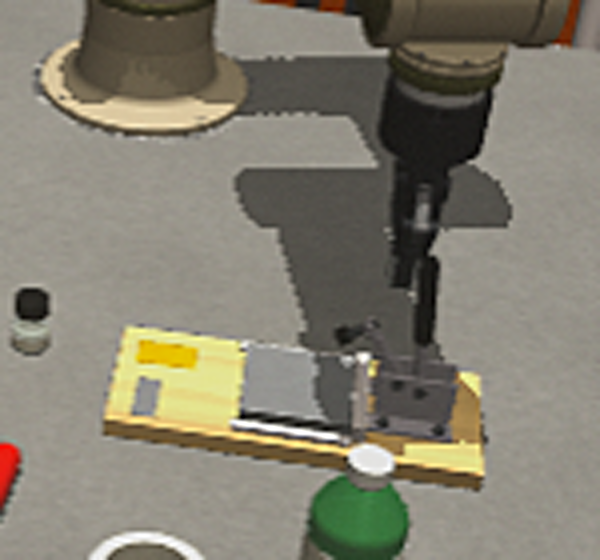

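The fingers are pushing the handle, now upright at (427,300). The arm is coming down and the panel is still at the stop. I'll continue past the dead point.

```bash
python3 -m crank '[{"fingers":255,"offset":[0.008,0,0],"turn":[0,0,0]},{"fingers":255,"offset":[0.008,0,0],"turn":[0,0,0]},{"fingers":255,"offset":[0.008,0,0],"turn":[0,0,0]},{"fingers":255,"offset":[0.008,0,0],"turn":[0,0,0]},{"fingers":255,"offset":[0.008,0,0],"turn":[0,0,0]},{"fingers":255,"offset":[0.006,0,0],"turn":[0,0,0]},{"fingers":255,"offset":[0,0,0],"turn":[0,0,0]},{"fingers":255,"offset":[0,0,0],"turn":[0,0,0]}]'
python3 - <<'E'
from h import *
tool(C,A)
im=cams.read_camera("scene");cv2.imwrite("pics/s6.png",cv2.resize(im[110:250,260:410],None,fx=4,fy=4,interpolation=cv2.INTER_CUBIC)[:,:,::-1])
def J(p): return [*toworld(p[:2],C,A),p[2]/1000]
print((proj("scene",[J((172,0,142)),J((26,0,30))])-[260,110])*4)
E
```

```text
clock: 8.72
tool_pos: [0.507, 0.3412, 0.136]
orientation: [-2.133, -2.306, 0.001]
wrist_force: [0.6, 0.3, -0.2]
width: 0.0001
t 8.7167 jig xy [[108.5   0.5]] z 0.136 yaw err deg -0.0 tilt [ 0.    -0.001 -1.   ] F [ 0.6  0.3 -0.2]
[[539.8904721  300.03818836]
 [326.28935442 387.43222902]]
```

View pics/s6.png

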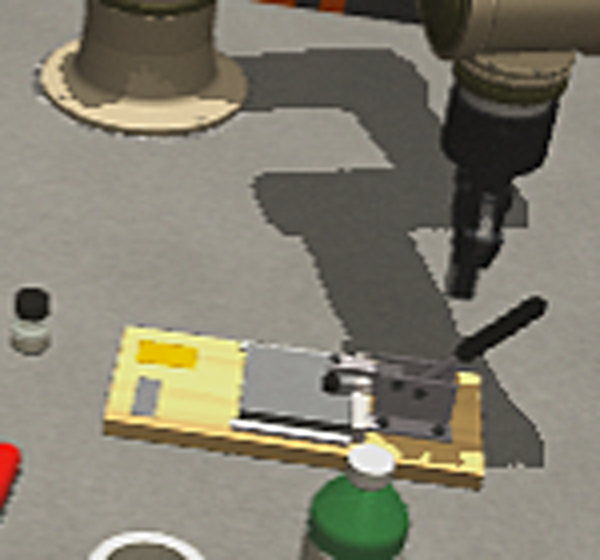

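The handle tip is at (542,304), where (540,300) was predicted for lock. The pad is down at (330,384), predicted (326,387). I'll back off, rise and take a last look from the top.

```bash
python3 -m crank '[{"fingers":255,"offset":[-0.01,0,-0.01],"turn":[0,0,0]},{"fingers":255,"offset":[-0.01,0,-0.03],"turn":[0,0,0]},{"fingers":255,"offset":[0,0,-0.035],"turn":[0,0,0]},{"fingers":255,"offset":[0,0,-0.035],"turn":[0,0,0]},{"fingers":255,"offset":[0,0,-0.02],"turn":[0,0,0]},{"fingers":255,"offset":[0,0,0],"turn":[0,0,0]},{"fingers":255,"offset":[0,0,0],"turn":[0,0,0]},{"fingers":255,"offset":[0,0,0],"turn":[0,0,0]}]'
python3 - <<'E'
from h import *
tool(C,A)
im=cams.read_camera("scene");cv2.imwrite("pics/s7.png",cv2.resize(im[:,:,::-1],(800,600),interpolation=cv2.INTER_CUBIC))
E
```

```text
clock: 9.43
tool_pos: [0.5087, 0.32, 0.2655]
orientation: [-2.134, -2.304, 0.002]
wrist_force: [-0.4, -0.0, 0.6]
width: -0.0003
t 9.4333 jig xy [[87.2  0.5]] z 0.2655 yaw err deg -0.08 tilt [-0.    -0.002 -1.   ] F [-0.4 -0.   0.6]
```

View pics/s7.png

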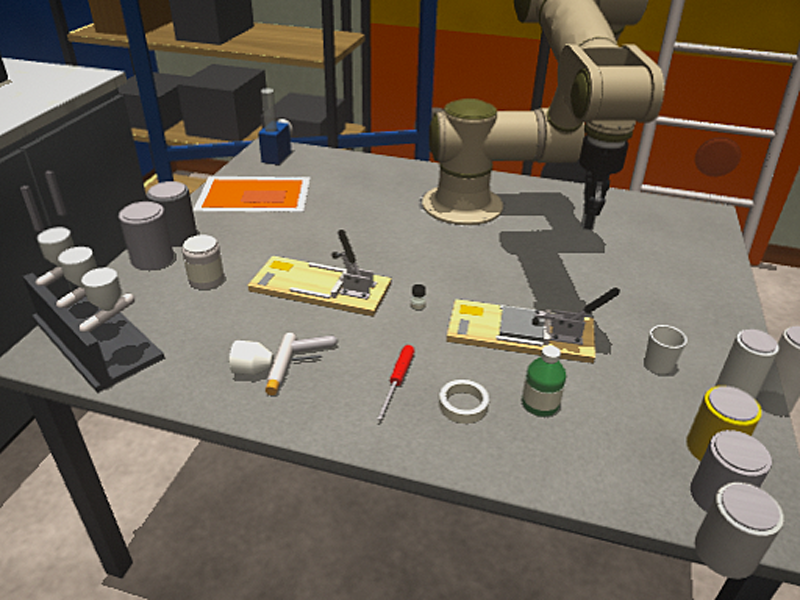

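The clamp is locked, with the handle at (600,300). The empty jig's handle is still open at (345,245), the bystanders haven't moved, and the robot is clear.

```bash
python3 -c "
from rig import order
print(order.close_job())"
```

```text
the job is handed in; nothing more can be done
None
```

The panel is home against the end stop in the left jig and that jig's clamp is locked. I handed the job in at about 9.5 s on the robot's clock; no verdict is reported back.

- **Panel:** I pushed it with shut fingers until the force rose to about 18 N. The tool stalled at jig x = -56.3 mm, where -56 was expected for a panel at home. A scene picture then showed it touching the stop with the clamp still open.
- **Clamp:** I pushed the handle past its dead point and it snapped over. In the picture its tip and the pad were within about 1 camera pixel of where they should be when locked.
- **Final look:** After backing off, the empty jig's clamp was open, the bystanders had not visibly moved and the wrist force was near zero.

No check failed or disagreed. The pad force on the panel could not be measured; I judged it only from the locked handle and the lowered pad.

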